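# Dump the drop-bottom parts hopper into its catch tray

## Robot

A 6-joint arm with a two-finger parallel gripper is mounted at the origin on the work surface. World frame = base frame: x ahead of the robot, y to its left, z up, the work surface at z = 0. Lengths are in m, angles in rad, forces in N, time in s.
With the tool pointing down it reaches from about 0.25 to 0.775 m from the base axis. Payload 4 kg.
Tool frame: the origin (TCP) lies at the very end of the fingers, on their centre line; the grasp point (between the pads) lies 19 mm behind it; x points along the fingers, y is the direction in which the jaws open and shut, and the axes are right-handed (so a half turn about x gives the same grasp; the last joint's range is limited). The gripper opens to 94 mm and grips with 3 to 60 N. Pads are 16 mm wide; open, the fingers measure 119 mm over their backs; the gripper's body (75 mm by 177 mm) begins 78 mm behind the grasp point.
Start: joints at [-1.445, 0.087, 1.371, -0, 1.684, -0.103], TCP at [0.125, -0.536, 0.206] pointing down, gripper open.
Joint ranges: [-3.1, 3.1], [-0.76, 2.03], [0.27, 2.55], [-1.08, 4.22], [0.17, 2.65], [-2.57, 2.57]. Speed limits (rad/s): [2.79, 2.79, 3.14, 3.14, 3.14, 3.14].

## Interface

Orientations are given as [roll, pitch, yaw] about the fixed x, y, z axes, in that order (R = Rz(yaw) Ry(pitch) Rx(roll)).
In Python, from bench import robot gives the robot as it stands.
- The arm moves only by the tool carry_out, never from a script. Its argument "targets" is a list of rows, each a list of 5 numbers: the closure, from 0 (fully open) to 1 (shut), then the shift along the tool's x, y, z in cm, then the turn about the tool's x in degrees. In form: [[fingers, tx, ty, tz, turn], ...]. A call has 1 to 20 rows; each row shifts and turns the commanded pose from where the row before left it, along the tool's axes as they then stand; what a row does not reach is not made up. A row lasts 1/10 s, in which the tool goes at most 50 mm and 8.59 degrees, less where a joint would pass 70% of its speed; a pose out of reach is approached as far as the arm can. A call is refused whole if a number of a shift passes 5 or a number of a turn 8.59, either way. A call with a gripper value outside its range is refused whole. The fingers move at their own pace and stop on an object; the grip force is fixed at half the most. Time passes only in rows, so rows that do not move let the fingers close. It gives the time, the measured TCP pose, the force and the opening at its end, in the units of the state.
- robot.get_obs(): the state, without advancing time (a new reading comes with each control period).
- robot.snapshot(name): name is "scene" or "top"; returns a dict with "image" (400x640x3 uint8, red, green, blue), "camera_matrix" (3x3 intrinsics, pixels), "distortion" ([k1, k2, p1, p2, k3] as OpenCV has them; the pictures are not rectified), "pose" (4x4, takes a point from camera to world coordinates). Camera axes: x right, y up, looking along -z (the intrinsics and any distortion apply to the point x, -y, -z); pixel columns grow to the right and rows downward; lengths in m; the calibration is good to about 2 mm. A picture is of the moment at which its call begins. There is no depth.
- robot.close_job(): hands the job in, once; it reports no verdict.
The state is a dict: "time": time; "joint_positions": joint angles; "qvel": joint speeds; "joint_torque": joint torques, N m; "tool_pos": TCP position; "ee_rot": TCP orientation; "wrist_force": force on the tool from outside, world axes, zero at the start; "wrist_torque": the same for the moment, N m; "width": finger opening in m.
Only numpy, scipy, OpenCV 4.12 (cv2) and the standard library are available. Lean on these libraries where they do the work, as an engineer would, in place of code of your own. Each camera call takes 0.05 s, during which the arm holds its last target. There are 200 camera calls.

## Task

Bring the catch tray in from the side to stand centred under the drop-bottom hopper, so that all that falls is caught. Then release the trap floor: press down the hopper-side edge of the flush paddle so that its robot-side edge tips up out of the pocket, and swing that edge right over towards the hopper until the floor drops and all three parts fall into the tray. Leave the tray under the hopper flat on the bench with the three parts lying still in it and the floor hanging open, and do not disturb the pulley, filter or tin.

Things in the scene. Friction and masses are not known exactly. Their poses are not given: they have to be found in the camera images.
- station: Grey drop-bottom hopper on four posts, fixed to the bench. Origin on the bench below the hopper's middle; +x away from the robot, +y left (turned by its yaw). Open-topped hopper 138 x 118 mm outside (x, y), 130 x 110 inside, floor at z 235, rim at z 285. The tray goes in from the left or right side, along y, between front and rear posts
- rear_left_post (a point): Foot of the rear left post, at x 106, y 65 mm in the station's frame; the others at x 106, y -65 and x -136, y +-65. Posts are 12 mm square, 240 high, with foot plates 30 mm square, 4 mm thick, leaving a lane for the tray from x -121 to +91 mm
- pocket (a point): Middle of the mouth of the paddle's pocket, an open-topped grey tray fixed to the hopper's robot side: x -129, z 270 mm in the station's frame; inside 106 (x) x 76 (y) mm, 28 mm deep, walls 5 mm. The release paddle lies flush in it, 3 mm clear all round, so that fingers cannot get under it
- paddle_hinge (a point): Middle of the paddle's hinge pin, at x -119, z 267.5 mm in the station's frame; the pin runs along the station's y. The paddle is a flat aluminium plate 100 (x) x 70 (y) x 5 mm: its long arm reaches 60 mm towards the robot, its short arm 40 mm towards the hopper
- paddle (a joint): Paddle angle in rad: 0 flush; grows as the hopper-side edge goes down and the robot-side edge rises; stop at 1.5 (nearly upright). Stiff (0.1 N m), stays where left. Pressing a 20 mm fingertip 19 mm down, centred 28 mm from the pin, tips it to about 0.85; beyond about 1.05 the floor falls. Carry the raised edge up and over along its arc: a level push can jam by friction
- flap (a joint): Trap floor of the hopper, angle in rad: 0 closed and held by the bolt; hinged along y at the hopper's far (+x) bottom edge, 134 mm long; falls to 1.45 when released, its free end then at z about 100 mm
- tray: Open dark steel catch tray, 180 (x) x 170 (y) x 50 mm high, walls 4 mm, about 0.45 kg, loose on the bench, left or right of the hopper; origin at the centre of its underside. In the middle of each y end stands an upright lug 10 mm thick (x), from the wall (y 85) to y 134 mm, z 2 to 48 mm, to be pinched or pushed
- pin: Steel gudgeon pin in the hopper, 24 mm diameter, 64 mm long along its x; origin at its centre
- block: Dark steel block in the hopper, 34 x 62 x 24 mm; origin at its centre
- flange: Steel flange in the hopper: plate 60 x 60 x 10 mm with a round boss 40 mm across, 8 mm high on it; origin at the centre of the plate
- pulley: Bystander: aluminium belt pulley lying flat, 110 mm diameter, 46 mm high, on the side of the hopper where the tray is not; origin at the centre of its underside
- filter: Bystander: white spin-on filter cartridge standing upright in front of or under the pocket, on the robot side, 76 mm diameter, 95 mm high; origin at the centre of its underside
- tin: Bystander: grey tin standing upright behind the hopper, 80 mm diameter, 75 mm high; origin at the centre of its underside
Not all that is in view belongs to the job. Leave any red look-alike of the pin alone.

How it is judged:
On the way, in this order (a step that is already met when the one before it is completed fails the run):
1. the tray stands flat on the bench under the still closed, loaded hopper (x of tray in the frame of station between -0.045 and 0.035 m and y of tray in the frame of station between -0.04 and 0.04 m and height (world z) of tray below 0.006 m and angle between tray's own z axis and vertical below 0.05 rad and x of pin in the frame of station between -0.07 and 0.07 m and y of pin in the frame of station between -0.06 and 0.06 m and z of pin in the frame of station between 0.23 and 0.3 m and x of block in the frame of station between -0.07 and 0.07 m and y of block in the frame of station between -0.06 and 0.06 m and z of block in the frame of station between 0.23 and 0.3 m and x of flange in the frame of station between -0.07 and 0.07 m and y of flange in the frame of station between -0.06 and 0.06 m and z of flange in the frame of station between 0.23 and 0.3 m and value of joint flap below 0.08 rad and value of joint paddle below 0.3 rad), for 0.2 s.
2. the paddle is tipped up out of its pocket while the floor is still shut and loaded (x of tray in the frame of station between -0.045 and 0.035 m and y of tray in the frame of station between -0.04 and 0.04 m and height (world z) of tray below 0.006 m and angle between tray's own z axis and vertical below 0.05 rad and x of pin in the frame of station between -0.07 and 0.07 m and y of pin in the frame of station between -0.06 and 0.06 m and z of pin in the frame of station between 0.23 and 0.3 m and x of block in the frame of station between -0.07 and 0.07 m and y of block in the frame of station between -0.06 and 0.06 m and z of block in the frame of station between 0.23 and 0.3 m and x of flange in the frame of station between -0.07 and 0.07 m and y of flange in the frame of station between -0.06 and 0.06 m and z of flange in the frame of station between 0.23 and 0.3 m and value of joint flap below 0.08 rad and value of joint paddle above 0.35 rad).
3. the trap floor has dropped open (value of joint flap above 0.9 rad and value of joint paddle above 0.8 rad), for 0.1 s.
At the end, for the whole second after the job is handed in: All three parts lie at rest in the tray (centres within its walls and at most 70 mm above its underside), the tray stands flat on the bench under the hopper (middle within -45 to +35 mm in x and 40 mm in y of the hopper's middle) and the floor hangs open (above 0.9 rad) (x of pin in the frame of tray between -0.087 and 0.087 m and y of pin in the frame of tray between -0.082 and 0.082 m and z of pin in the frame of tray between 0 and 0.07 m and x of block in the frame of tray between -0.087 and 0.087 m and y of block in the frame of tray between -0.082 and 0.082 m and z of block in the frame of tray between 0 and 0.07 m and x of flange in the frame of tray between -0.087 and 0.087 m and y of flange in the frame of tray between -0.082 and 0.082 m and z of flange in the frame of tray between 0 and 0.07 m and x of tray in the frame of station between -0.045 and 0.035 m and y of tray in the frame of station between -0.04 and 0.04 m and height (world z) of tray below 0.006 m and angle between tray's own z axis and vertical below 0.05 rad and value of joint flap above 0.9 rad and linear speed of each of pin, block, flange, tray below 0.03 m/s); the robot touches nothing.
It fails at once if the pulley is shifted by more than 25 mm (distance of pulley from where it was at the start of the episode above 0.025 m).
It fails at once if the filter cartridge is shifted by more than 25 mm or tipped (distance of filter from where it was at the start of the episode above 0.025 m or angle between filter's own z axis and vertical above 0.4 rad).
It fails at once if the tin is shifted by more than 25 mm or tipped (distance of tin from where it was at the start of the episode above 0.025 m or angle between tin's own z axis and vertical above 0.4 rad).
It also fails if it takes over 69 s, if anything falls off the work surface, if the arm or the gripper's body presses on something with over 40 N, if the wrist force passes 120 N, or if a joint passes its speed limit or range.

## Working session

There is one attempt and no reset: what is moved stays moved. The work goes in short steps, Python scripts to look and compute and a tool call to move; the robot and the scene stay as the last step left them, time stands still between calls to the robot, and variables do not carry over. Pictures are saved under pics/ and viewed, about 8 in all and at most 12, crops included, and the job is handed in when it is done.

Besides the shell and the picture viewer there is one more tool, called after "Call:" in YAML: its name, and indented under it one key for each argument. carry_out: Moves the arm, as the interface text tells. Its arguments: {"type":"object","properties":{"targets":{"type":"array","items":{"type":"array","items":{"type":"number"}}}},"required":["targets"]}

```bash
mkdir -p pics; cat > h.py <<'E'
import numpy as np, cv2
from bench import robot
def snap(n,f):
    s=robot.snapshot(n); cv2.imwrite('pics/'+f,s['image'][:,:,::-1]); np.savez('pics/'+f+'.npz',K=s['camera_matrix'],D=s['distortion'],P=s['pose']); return s
def load(f): return np.load('pics/'+f+'.npz')
def ray(c,uv):
    p=cv2.undistortPoints(np.array([[uv]],float),c['K'],np.array(c['D'],float))[0,0]
    d=c['P'][:3,:3]@np.array([p[0],-p[1],-1]); return c['P'][:3,3],d
def atz(c,uv,z):
    o,d=ray(c,uv); return o+d*(z-o[2])/d[2]
def proj(c,X):
    X=np.atleast_2d(X); q=(X-c['P'][:3,3])@c['P'][:3,:3]; q=q*[1,-1,-1]
    return cv2.projectPoints(q,np.zeros(3),np.zeros(3),c['K'],np.array(c['D'],float))[0][:,0]
E
python3 - <<'E'
from h import *
a=snap('scene','s0.png');b=snap('top','t0.png')
print(robot.get_obs()); print(a['pose'],b['pose'],b['camera_matrix'],b['distortion'])
E
```

```text
{'time': 0.1, 'joint_positions': array([-1.44509129e+00,  8.78679439e-02,  1.37208041e+00,  2.50106331e-05,
        1.68357729e+00, -1.03115692e-01]), 'qvel': array([-0.00083554, -0.00143977, -0.00094548, -0.00070927, -0.00014705,
       -0.0008605 ]), 'joint_torque': array([ 2.06506389e-03, -3.41252697e+01, -3.03302121e+01,  7.18994765e-02,
        3.03970731e-02, -1.05870599e-04]), 'tool_pos': array([ 0.12469114, -0.5351861 ,  0.20443992]), 'ee_rot': array([-1.68677074,  1.56886318,  1.68364543]), 'wrist_force': array([0.27070816, 0.34394471, 0.18419834]), 'wrist_torque': array([-0.01961873,  0.04296788, -0.00709698]), 'width': 0.0940304583316569}
[[ 0.62264354 -0.46931863  0.626143    1.26425351]
 [ 0.78239345  0.3598385  -0.50830772 -0.54599726]
 [ 0.01324792  0.8063847   0.59124294  0.80935371]
 [ 0.          0.          0.          1.        ]] [[ 0.01469762  0.980237   -0.19728001  0.41864124]
 [-0.99971822  0.01072805 -0.02117523 -0.01794509]
 [-0.01864032  0.19753565  0.98011847  1.10530775]
 [ 0.          0.          0.          1.        ]] [[432.77344709   0.         315.37359167]
 [  0.         432.77344709 192.10757045]
 [  0.           0.           1.        ]] [-0.07974106  0.          0.          0.          0.        ]
```

View pics/s0.png

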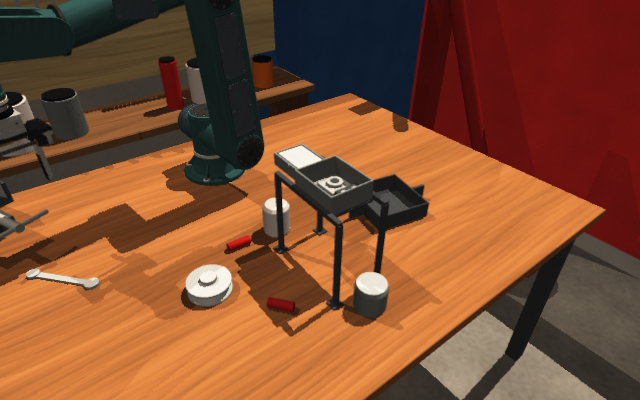

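View pics/t0.png

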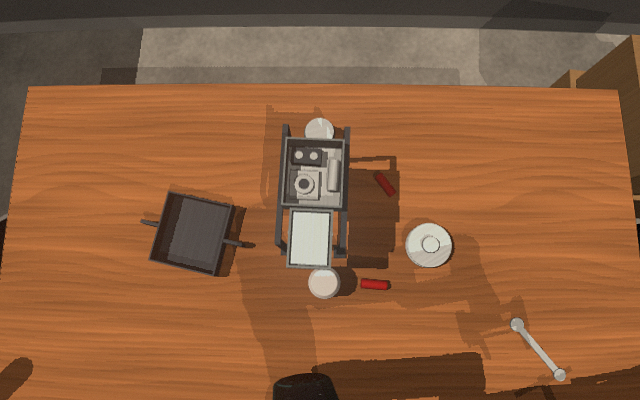

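The top view shows the tray on the left at (195,233), with lugs at (150,222) and (240,243). The hopper is at (315,172), the paddle at (310,238), the filter at (324,283), the tin at (320,130), the pulley at (429,245), and red decoys at (384,184) and (375,285). The only thing that could pass for the pin is a red decoy; the real pin is at (334,172) in the hopper. The tray has no look-alike. Next I'll crop in close to measure.

```bash
python3 - <<'E'
import cv2
i=cv2.imread('pics/t0.png')[110:310,130:370]
cv2.imwrite('pics/c0.png',cv2.resize(i,None,fx=3.3333,fy=3,interpolation=cv2.INTER_CUBIC))
E
```

```text
(no output)
```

View pics/c0.png

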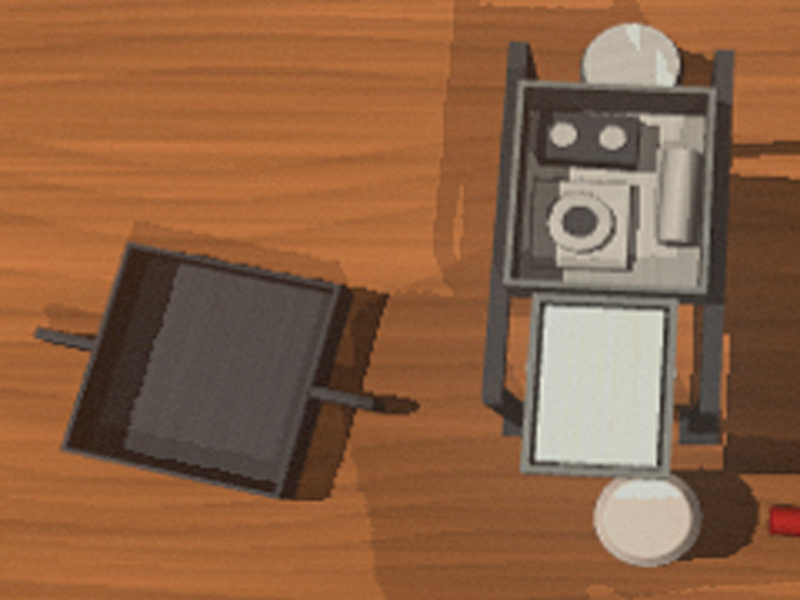

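```bash
python3 - <<'E'
from h import *
from scipy.optimize import least_squares
c=load('t0.png')
px=lambda L:np.array([(130+(x+.5)*.3-.5,110+(y+.5)/3-.5) for x,y in L])
def fit(M,uv,g):
    def T(q): 
        cs,sn=np.cos(q[2]),np.sin(q[2]); return np.c_[M[:,0]*cs-M[:,1]*sn+q[0],M[:,0]*sn+M[:,1]*cs+q[1],M[:,2]]
    r=least_squares(lambda q:(proj(c,T(q))-uv).ravel(),g); print(r.x,np.round(r.fun,1)); return r.x
H=[(69,59,285),(69,-59,285),(-69,-59,285),(-69,59,285)]
Pk=[(-71,43,270),(-71,-43,270),(-187,-43,270),(-187,43,270)]
s=fit(np.array(H+Pk)/1e3,px([(518,82),(717,88),(708,294),(502,288),(533,293),(678,299),(668,474),(522,472)]),[.5,0,0])
t=fit(np.array([(90,85,50),(90,-85,50),(-90,-85,50),(-90,85,50)])/1e3,px([(130,243),(350,287),(285,497),(63,449)]),[.35,.25,0])
R=lambda a:np.array([[np.cos(a),-np.sin(a)],[np.sin(a),np.cos(a)]])
print('tray in station',R(s[2]).T@(t[:2]-s[:2]),t[2]-s[2])
for y in (-134,-85,85,134):print('lug',y,t[:2]+R(t[2])@[0,y/1e3])
print('filter base',atz(c,(130+647*.3,110+515/3),.095),'tin',atz(c,(130+632*.3,110+65/3),.075),'pulley',atz(c,(430,244),.046))
for p in [(-119,0),(-91,0),(-179,0),(-136,65),(106,65)]: print(p,s[:2]+R(s[2])@(np.array(p)/1e3))
# check projections
sc=load('s0.png')
print(proj(sc,[[*(s[:2]+R(s[2])@(np.array(p[:2])/1e3)),p[2]/1e3] for p in H]), proj(sc,[[*(t[:2]+R(t[2])@[0,-.134]),.048]]))
E
```

```text
[ 0.62529461  0.00524873 -0.03314632] [-0.  -0.6 -0.5 -0.2 -0.2 -0.3  0.3 -1.  -0.2  0.   0.2 -0.   0.8  1.7
 -0.4  0.2]
[ 0.52665847  0.30982711 -0.21065741] [ 0.8 -0.7 -1.  -0.7 -0.4  0.8  0.6  0.5]
tray in station [-0.10867576  0.30114225] -0.1775110892675587
lug -134 [0.49863869 0.17878936]
lug -85 [0.50888473 0.22670615]
lug 85 [0.54443221 0.39294807]
lug 134 [0.55467825 0.44086486]
filter base [ 0.41272523 -0.01921208  0.095     ] tin [ 0.7804426  -0.00399661  0.075     ] pulley [ 0.50563154 -0.27699471  0.046     ]
(-119, 0) [0.50635998 0.00919242]
(-91, 0) [0.5343446 0.0082645]
(-179, 0) [0.44639293 0.01118084]
(-136, 65) [0.49152343 0.0747201 ]
(106, 65) [0.7333905  0.06670016]
[[372.93207131 179.4380899 ]
 [330.60646864 197.21134847]
 [293.63165572 169.01006455]
 [334.41793723 154.24502961]] [[348.13704091 205.65430463]]
```

```bash
cat >> h.py <<'E'
from scipy.spatial.transform import Rotation as Ro
S=np.array([0.6253,0.00525]); SY=-0.0331
def st(x,y):
    c,s=np.cos(SY),np.sin(SY); return S+[c*x-s*y,s*x+c*y]
def inst(p):
    d=np.asarray(p)[:2]-S; c,s=np.cos(SY),np.sin(SY); return np.array([c*d[0]+s*d[1],-s*d[0]+c*d[1]])
def plan(wps,yaw=None):
    """yaw: wanted world angle of tool y (mod pi)"""
    o=robot.get_obs(); R=Ro.from_euler('xyz',o['ee_rot']).as_matrix(); p=o['tool_pos']
    a=np.arctan2(R[1,1],R[0,1]); print('tcp',p,'st',inst(p),'q',o['joint_positions'].round(2),'ty ang',np.rad2deg(a),'F',o['wrist_force'].round(1),'w',o['width'],'t',o['time'])
    if yaw is not None:
        d=(yaw-a+np.pi/2)%np.pi-np.pi/2; print('turn deg',-np.rad2deg(d)); R=Ro.from_rotvec([0,0,d]).as_matrix()@R
    for w in wps:
        w=np.asarray(w,float); print(w,'shift cm',((w-p)@R*100).round(2)); p=w
E
python3 - <<'E'
from h import *
c,s=np.cos(-.2107),np.sin(-.2107)
g=np.array([.5267-s*.122,.3098+c*.122]); print(g)
plan([(.30,-.25,.25),(.33,0,.25),(.38,.30,.25),(*g,.12),(*g,.014)],-.2107)
E
```

```text
[0.55221563 0.42910194]
tcp [ 0.12469114 -0.5351861   0.20443992] st [-0.48244948 -0.5567072 ] q [-1.45  0.09  1.37  0.    1.68 -0.1 ] ty ang -76.8893658916468 F [0.3 0.3 0.2] w 0.0940304583316569 t 0.1
turn deg -64.81714514824036
[ 0.3  -0.25  0.25] shift cm [ -4.57  11.17 -31.56]
[0.33 0.   0.25] shift cm [ 1.000e-02 -2.290e+00 -2.507e+01]
[0.38 0.3  0.25] shift cm [ 1.000e-02 -1.380e+00 -3.038e+01]
[0.55221563 0.42910194 0.12      ] shift cm [ 12.98  14.17 -16.22]
[0.55221563 0.42910194 0.014     ] shift cm [10.6   0.02  0.  ]
```

Call:
carry_out:
  targets:
    - [0,-0.6,0,0,-8.1]
    - [0,-0.6,0,0,-8.1]
    - [0,-0.6,0,0,-8.1]
    - [0,-0.6,0,0,-8.1]
    - [0,-0.6,0,0,-8.1]
    - [0,-0.6,0,0,-8.1]
    - [0,-0.6,0,0,-8.1]
    - [0,-0.4,0,0,-8.1]
    - [0,0,1.1,-3.1,0]
    - [0,0,1.1,-3.1,0]
    - [0,0,1.1,-3.2,0]
    - [0,0,1.1,-3.2,0]
    - [0,0,1.1,-3.2,0]
    - [0,0,1.1,-3.2,0]
    - [0,0,1.1,-3.2,0]
    - [0,0,1.1,-3.2,0]
    - [0,0,1.2,-3.1,0]
    - [0,0,1.1,-3.1,0]

```text
time: 1.9
tool_pos: [0.2998, -0.2485, 0.2511]
ee_rot: [-2.375, 1.57, 2.127]
wrist_force: [0.9, -0.3, -0.5]
width: 0.0942
```

Call:
carry_out:
  targets:
    - [0,0,-0.3,-3.5,0]
    - [0,0,-0.3,-3.5,0]
    - [0,0,-0.3,-3.5,0]
    - [0,0,-0.3,-3.5,0]
    - [0,0,-0.3,-3.5,0]
    - [0,0,-0.3,-3.5,0]
    - [0,0,-0.3,-3.5,0]
    - [0,0,-0.3,-3.5,0]
    - [0,0,-0.3,-3.5,0]
    - [0,0,-0.3,-3.5,0]
    - [0,0,-0.3,-3.5,0]
    - [0,0,-0.3,-3.5,0]
    - [0,0,0,-3.5,0]
    - [0,0,0,-3.5,0]
    - [0,0,0,-3.5,0]
    - [0,0,0,-3,0]
    - [0,0,0,0,0]
    - [0,0,0,0,0]

```text
time: 3.7
tool_pos: [0.3802, 0.3002, 0.2506]
ee_rot: [-0.554, 1.568, -2.335]
wrist_force: [-0.6, -0.1, 1.2]
width: 0.0938
```

```bash
python3 - <<'E'
from h import *
g=(.5522,.4291)
plan([(*g,.12),(*g,.014)],-.2107)
E
```

```text
tcp [0.38015016 0.30019322 0.25056562] st [-0.2547764   0.28666869] q [ 0.55 -0.06  1.43 -0.    1.77  0.76] ty ang -12.029505289320761 F [-0.6 -0.1  1.2] w 0.09378408617679794 t 3.7
turn deg 0.04271545408568778
[0.5522 0.4291 0.12  ] shift cm [ 13.01  14.14 -16.23]
[0.5522 0.4291 0.014 ] shift cm [ 1.06e+01  1.00e-02 -2.00e-02]
```

Call:
carry_out:
  targets:
    - [0,0,2.8,-3.2,0]
    - [0,0,2.8,-3.2,0]
    - [0,0,2.8,-3.3,0]
    - [0,0,2.8,-3.3,0]
    - [0,0,2.9,-3.2,0]
    - [0,3,0,0,0]
    - [0,3.5,0,0,0]
    - [0,3.5,0,0,0]
    - [0,3,0,0,0]
    - [0,3,0,0,0]
    - [0,3,0,0,0]
    - [0,2.5,0,0,0]
    - [0,2,0,0,0]
    - [0,0,0,0,0]
    - [0,0,0,0,0]

```text
time: 5.2
tool_pos: [0.5526, 0.428, 0.0169]
ee_rot: [-0.25, 1.57, -2.033]
wrist_force: [0.4, -0.9, 0.3]
width: 0.094
```

```bash
python3 - <<'E'
from h import *
plan([(.5522,.4291,.014)],-.2107)
t=snap('top','t1.png')['image'][:,:,::-1];s=snap('scene','s1.png')['image'][:,:,::-1]
cv2.imwrite('pics/v1.png',np.hstack([cv2.resize(t[100:330,90:290],(400,460)),cv2.resize(s[100:330,200:500],(400,307))[:307] if 0 else cv2.resize(s[90:320,250:450],(400,460))]))
E
```

```text
tcp [0.55261475 0.42798198 0.01687969] st [-0.08663531  0.42009498] q [ 0.58  0.51  1.22 -0.    1.42  0.79] ty ang -12.161812441276778 F [ 0.4 -0.9  0.3] w 0.09400190856536456 t 5.2
turn deg -0.08959169787032936
[0.5522 0.4291 0.014 ] shift cm [ 0.29 -0.06 -0.1 ]
```

View pics/v1.png

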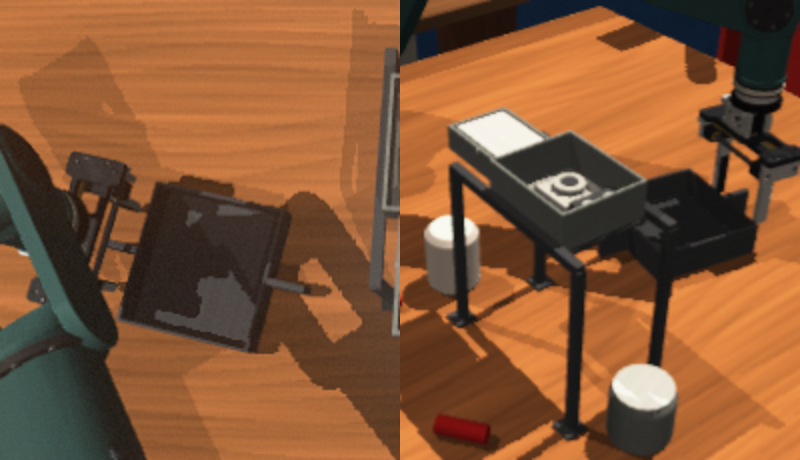

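Call:
carry_out:
  targets:
    - [0.5,0,0,0,0]
    - [1,0,0,0,0]
    - [1,0,0,0,0]
    - [1,0,0,0,0]
    - [1,0,0,0,0]
    - [1,0,0,0,0]
    - [1,0,0,0,0]
    - [1,0,0,0,0]

```text
time: 6.1
tool_pos: [0.5523, 0.4291, 0.0163]
ee_rot: [-0.319, 1.571, -2.101]
wrist_force: [0.4, 0.7, 0.6]
width: 0.0336
```

```bash
python3 - <<'E'
from h import *
z=robot.get_obs()['tool_pos'][2]
plan([(*st(-.015,.42),z),(*st(-.015,.25),z),(*st(-.015,.131),z)],SY)
E
```

```text
tcp [0.55230494 0.42913812 0.01633519] st [-0.08698321  0.42124024] q [ 0.58  0.51  1.22 -0.    1.41  0.79] ty ang -12.08959858486998 F [0.4 0.7 0.6] w 0.033636520734639144 t 6.1
turn deg -10.193108282986953
[0.62420768 0.42551635 0.01633519] shift cm [-0.    7.2   0.12]
[0.61858171 0.25560947 0.01633519] shift cm [ 0. -0. 17.]
[0.61464352 0.13667465 0.01633519] shift cm [ 0.   0.  11.9]
```

Fingers are still closing.

Call:
carry_out:
  targets:
    - [1,0,0,0,0]
    - [1,0,0,0,0]
    - [1,0,0,0,0]
    - [1,0,0,0,0]
    - [1,0,0,0,0]
    - [1,0,0,0,0]
    - [1,0,0,0,0]

```text
time: 6.8
tool_pos: [0.5522, 0.4292, 0.0164]
ee_rot: [-0.988, 1.57, -2.769]
wrist_force: [-0.8, 0.2, 0.2]
width: 0.0096
```

Call:
carry_out:
  targets:
    - [1,0,0,0,-1.7]
    - [1,0,0,0,-1.7]
    - [1,0,0,0,-1.7]
    - [1,0,0,0,-1.7]
    - [1,0,0,0,-1.7]
    - [1,0,0,0,-1.7]
    - [1,0,0.9,0,0]
    - [1,0,0.9,0,0]
    - [1,0,0.9,0,0]
    - [1,0,0.9,0,0]
    - [1,0,0.9,0,0]
    - [1,0,0.9,0,0]
    - [1,0,0.9,0,0]
    - [1,0,0.9,0,0]
    - [1,0,0,0,0]
    - [1,0,0,0,0]

```text
time: 8.4
tool_pos: [0.6256, 0.4265, 0.0164]
ee_rot: [1.56, 1.569, -0.044]
wrist_force: [-0.8, -0.5, 0.9]
width: 0.0099
```

```bash
python3 - <<'E'
from h import *
z=robot.get_obs()['tool_pos'][2]
plan([(*st(-.015,.25),z),(*st(-.015,.131),z)],SY)
t=snap('top','t2.png')['image'][:,:,::-1]
cv2.imwrite('pics/v2.png',cv2.resize(t[110:310,90:330],(800,600),interpolation=cv2.INTER_CUBIC))
E
```

```text
tcp [0.62564432 0.42645806 0.01643059] st [-0.01359531  0.42098874] q [ 0.52  0.63  1.03 -0.    1.48  0.56] ty ang -1.899624478176448 F [-0.8 -0.5  0.9] w 0.009914822106683164 t 8.4
turn deg -0.003134176293426456
[0.61858171 0.25560947 0.01643059] shift cm [ 0.   -0.14 17.1 ]
[0.61464352 0.13667465 0.01643059] shift cm [ 0.   0.  11.9]
```

View pics/v2.png

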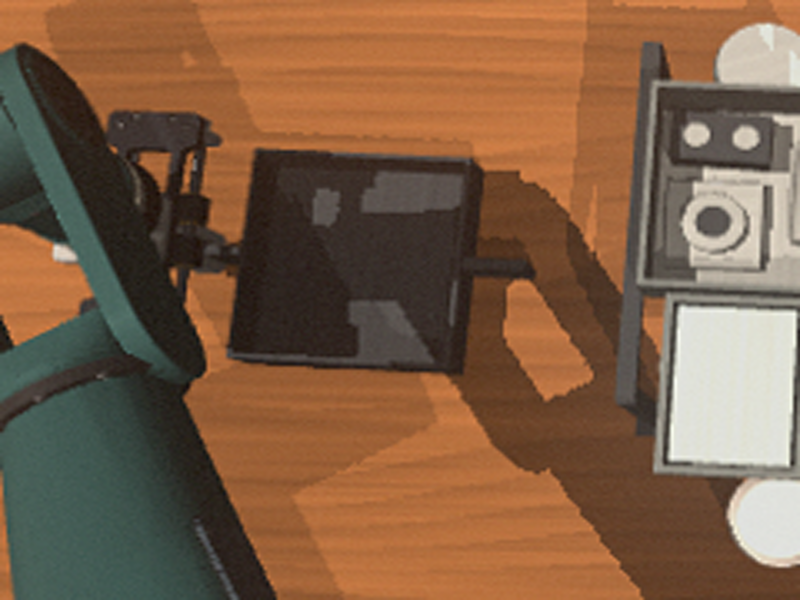

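```bash
cat >> h.py <<'E'
from scipy.optimize import least_squares
def fit(c,M,uv,g):
    M=np.array(M)/1e3
    def T(q):
        cs,sn=np.cos(q[2]),np.sin(q[2]); return np.c_[M[:,0]*cs-M[:,1]*sn+q[0],M[:,0]*sn+M[:,1]*cs+q[1],M[:,2]]
    r=least_squares(lambda q:(proj(c,T(q))-uv).ravel(),g); print(r.x,r.fun.round(1),'station',inst(r.x),'yaw',np.rad2deg(r.x[2]-SY)); return r.x
E
python3 - <<'E'
from h import *
c=load('t2.png')
uv=np.array([(90+(x+.5)*.3-.5,110+(y+.5)/3-.5) for x,y in [(255,150),(483,160),(463,373),(228,357)]])
fit(c,[(90,85,50),(90,-85,50),(-90,-85,50),(-90,85,50)],uv,[.6,.3,0])
# FK fit
E
```

```text
[ 0.61833278  0.30311629 -0.03953767] [ 1.9  0.1 -1.3 -0.3 -1.9 -0.6  1.4  0.9] station [-0.01682098  0.29747256] yaw -0.3688514709367766
```

Call:
carry_out:
  targets:
    - [1,0,0,1,0]
    - [1,0,0,1,0]
    - [1,0,0,1,0]
    - [1,0,0,1,0]
    - [1,0,0,1,0]
    - [1,0,0,1,0]
    - [1,0,0,1,0]
    - [1,0,0,1,0]
    - [1,0,0,1,0]
    - [1,0,0,1,0]
    - [1,0,0,0,0]
    - [1,0,0,0,0]

```text
time: 9.65
tool_pos: [0.6212, 0.3245, 0.0164]
ee_rot: [-0.092, 1.567, -1.697]
wrist_force: [-1.8, -3.9, 0.1]
width: 0.0096
```

```bash
python3 - <<'E'
from h import *
z=robot.get_obs()['tool_pos'][2]
plan([(*st(-.015,.25),z),(*st(-.015,.131),z)],SY)
t=snap('top','t3.png')['image'][:,:,::-1];s=snap('scene','s3.png')['image'][:,:,::-1]
cv2.imwrite('pics/v3.png',np.hstack([cv2.resize(t[110:310,150:350],(400,400)),cv2.resize(s[60:260,230:430],(400,400))]))
E
```

```text
tcp [0.62115483 0.32451189 0.01637358] st [-0.01470854  0.31894983] q [ 0.4   0.51  1.21 -0.    1.42  0.44] ty ang -1.9633030725201033 F [-1.8 -3.9  0.1] w 0.009617006559883911 t 9.65
turn deg -0.06681277063707454
[0.61858171 0.25560947 0.01637358] shift cm [ 0.02 -0.03  6.89]
[0.61464352 0.13667465 0.01637358] shift cm [ 0.04  0.   11.9 ]
```

View pics/v3.png

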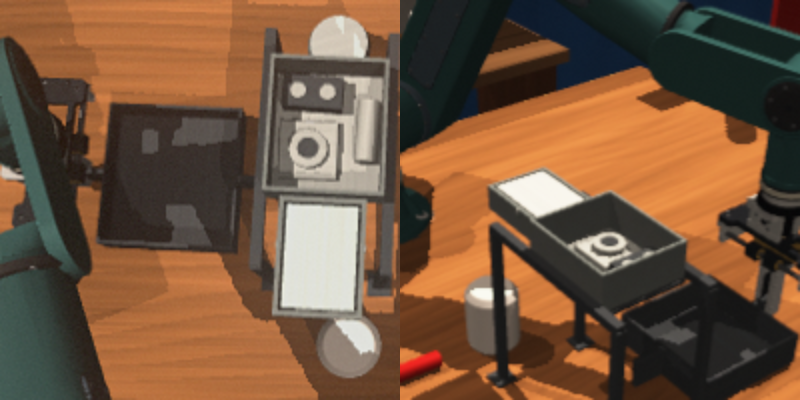

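Call:
carry_out:
  targets:
    - [1,0,0,1,0]
    - [1,0,0,1,0]
    - [1,0,0,1,0]
    - [1,0,0,1,0]
    - [1,0,0,1,0]
    - [1,0,0,1,0]
    - [1,0,0,1,0]
    - [1,0,0,1,0]
    - [1,0,0,1,0]
    - [1,0,0,1,0]
    - [1,0,0,1,0]

```text
time: 10.85
tool_pos: [0.6173, 0.216, 0.0164]
ee_rot: [-0.945, 1.571, -2.549]
wrist_force: [-0.0, 3.4, -1.6]
width: 0.0097
```

Call:
carry_out:
  targets:
    - [1,0,0,1,0]
    - [1,0,0,1,0]
    - [1,0,0,1,0]
    - [1,0,0,1,0]
    - [1,0,0,1,0]
    - [1,0,0,1,0]
    - [1,0,0,0.9,0]
    - [1,0,0,0.5,0]
    - [1,0,0,0,0]
    - [1,0,0,0,0]

```text
time: 11.85
tool_pos: [0.6149, 0.1414, 0.0164]
ee_rot: [-0.109, 1.568, -1.713]
wrist_force: [0.4, -3.9, -1.0]
width: 0.0099
```

```bash
python3 - <<'E'
from h import *
z=robot.get_obs()['tool_pos'][2]
plan([(*st(-.015,.131),z)],SY)
t=snap('top','t4.png')['image'][:,:,::-1];s=snap('scene','s4.png')['image'][:,:,::-1]
cv2.imwrite('pics/v4.png',np.hstack([cv2.resize(t[110:310,180:380],(400,400)),cv2.resize(s[100:320,230:430],(400,440))[:400]]))
E
```

```text
tcp [0.61488433 0.14139657 0.01635333] st [-0.0149156  0.1357273] q [ 0.14  0.37  1.42 -0.    1.36  0.17] ty ang -1.9248430065493658 F [ 0.4 -3.9 -1. ] w 0.009867994207650799 t 11.85
turn deg -0.02835270466633783
[0.61464352 0.13667465 0.01635333] shift cm [ 0.   -0.01  0.47]
```

View pics/v4.png

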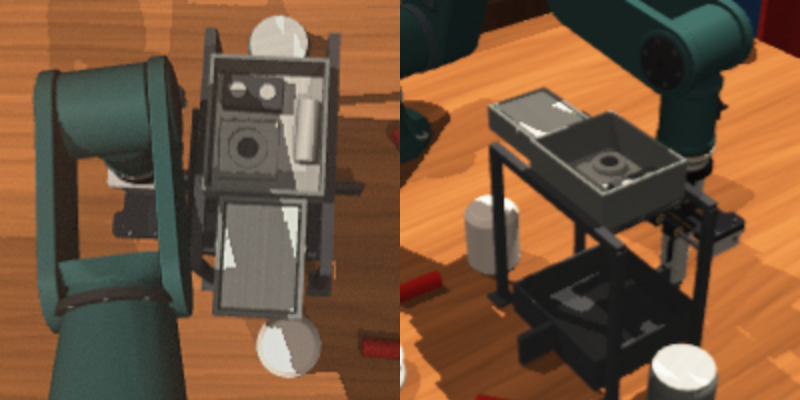

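Call:
carry_out:
  targets:
    - [1,0,0,0.4,0]
    - [1,0,0,0,0]
    - [0,0,0,0,0]
    - [0,0,0,0,0]
    - [0,0,0,0,0]
    - [0,0,0,0,0]
    - [0,0,0,0,0]
    - [0,0,0,0,0]
    - [0,0,0,0,0]
    - [0,0,0,0,0]
    - [0,0,0,0,0]
    - [0,0,0,0,0]
    - [0,0,0,-2,0]
    - [0,0,0,-3,0]
    - [0,0,0,-4,0]
    - [0,0,0,-5,0]

```text
time: 13.55
tool_pos: [0.6198, 0.2787, 0.0166]
ee_rot: [0.502, 1.57, -1.105]
wrist_force: [0.9, 0.2, 0.4]
width: 0.094
```

```bash
python3 - <<'E'
import cv2
i=cv2.imread('pics/s0.png')[135:225,265:385]
cv2.imwrite('pics/c1.png',cv2.resize(i,(800,600),interpolation=cv2.INTER_CUBIC))
E
```

```text
(no output)
```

View pics/c1.png

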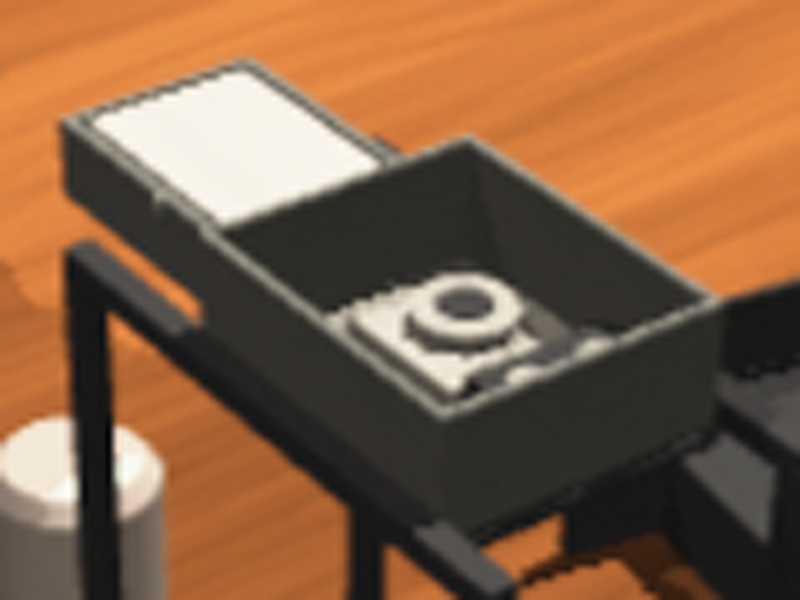

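```bash
python3 - <<'E'
from h import *
c0=load('t0.png');c1=load('s0.png')
M0=[(69,59,285),(69,-59,285),(-69,-59,285),(-69,59,285),(-187,-43,270),(-187,43,270),(-79,35,270),(-79,-35,270),(-179,-35,270),(-179,35,270)]
u0=np.array([(130+(x+.5)*.3-.5,110+(y+.5)/3-.5) for x,y in [(518,82),(717,88),(708,294),(502,288),(668,474),(522,472),(541,303),(663,308),(655,467),(534,463)]])
M1=[(69,59,285),(-69,59,285),(-69,-59,285),(69,-59,285),(-187,43,270),(-187,-43,270),(-179,35,270),(-179,-35,270)]
u1=np.array([(265+(x+.5)*.15-.5,135+(y+.5)*.15-.5) for x,y in [(720,298),(468,137),(203,232),(445,413),(247,60),(62,122),(245,70),(93,118)]])
a=fit(c0,M0,u0,[.6,0,0]);b=fit(c1,M1,u1,[.6,0,0])
plan([])
E
```

```text
[ 0.62538556  0.00569278 -0.03403388] [-0.2 -0.6 -0.7 -0.2 -0.5 -0.3  0.  -1.1  0.5  1.7 -0.8  0.1  1.   0.8
  0.2  0.8  0.3 -0.4  0.1 -0.9] station [7.08601466e-05 4.45373644e-04] yaw -0.053507656736133224
[ 0.62691967  0.00597945 -0.03578867] [ 1.1  0.4  0.4 -0.7 -0.7 -0.2 -0.1  0.9  0.4 -0.8 -0.4 -0.7 -0.1 -0.2
 -0.6  0.3] station [0.00159464 0.00078265] yaw -0.15404940223131974
tcp [0.6198203  0.27870834 0.01658951] st [-0.01452652  0.27312721] q [ 0.34  0.47  1.28 -0.    1.4   0.38] ty ang -2.045484999729316 F [0.9 0.2 0.4] w 0.09397360886303276 t 13.55
```

```bash
sed -i 's/^S=.*/S=np.array([0.6261,0.0058]); SY=-0.035/' h.py; python3 - <<'E'
from h import *
p=robot.get_obs()['tool_pos']
plan([(*p[:2],.42),(*st(-.091,0),.42),(*st(-.091,0),.30)],SY+np.pi/2-.001)
E
```

```text
tcp [0.6198203  0.27870834 0.01658951] st [-0.0158257   0.27252146] q [ 0.34  0.47  1.28 -0.    1.4   0.38] ty ang -2.045484999729316 F [0.9 0.2 0.4] w 0.09397360886303276 t 13.55
turn deg -89.98283693725837
[0.6198203  0.27870834 0.42      ] shift cm [-4.034e+01  1.000e-02  3.000e-02]
[0.53515573 0.00898435 0.42      ] shift cm [-1.000e-02 -2.726e+01 -7.490e+00]
[0.53515573 0.00898435 0.3       ] shift cm [ 1.2e+01 -0.0e+00 -1.0e-02]
```

Call:
carry_out:
  targets:
    - [1,-3,0,0,0]
    - [1,-3.6,0,0,-7.5]
    - [1,-3.7,0,0,-7.5]
    - [1,-3.7,0,0,-7.5]
    - [1,-3.7,0,0,-7.5]
    - [1,-3.7,0,0,-7.5]
    - [1,-3.7,0,0,-7.5]
    - [1,-3.7,0,0,-7.5]
    - [1,-3.7,0,0,-7.5]
    - [1,-3.7,0,0,-7.5]
    - [1,-3.3,0,0,-7.5]
    - [1,-1.5,0,0,-7.5]
    - [1,0,0,0,-7.5]
    - [1,0,0,0,0]
    - [1,0,0,0,0]

```text
time: 15.05
tool_pos: [0.6195, 0.2789, 0.4257]
ee_rot: [-2.675, 1.57, -2.711]
wrist_force: [-0.8, -0.6, -0.4]
width: 0.0003
```

Call:
carry_out:
  targets:
    - [1,0,-2,-0.7,0]
    - [1,0,-3.5,-0.9,0]
    - [1,0,-3.5,-0.9,0]
    - [1,0,-3.5,-1,0]
    - [1,0,-3.5,-1,0]
    - [1,0,-3.5,-1,0]
    - [1,0,-3.5,-1,0]
    - [1,0,-3,-0.8,0]
    - [1,0,-1.2,-0.2,0]
    - [1,0,0,0,0]
    - [1,0,0,0,0]

```text
time: 16.15
tool_pos: [0.5357, 0.0102, 0.426]
ee_rot: [2.388, 1.57, 2.354]
wrist_force: [0.9, -0.2, -0.2]
width: 0.0005
```

```bash
python3 - <<'E'
from h import *
plan([(*st(-.091,0),.30),(*st(-.091,0),.272),(*st(-.091,0),.251)],SY+np.pi/2)
E
```

```text
tcp [0.53570723 0.01021943 0.42596901] st [-0.09049206  0.00125362] q [-0.09  0.12  0.89  0.    2.13 -1.62] ty ang 88.10353871794494 F [ 0.9 -0.2 -0.2] w 0.0005162800548086918 t 16.15
turn deg 0.10889100090281686
[0.53515573 0.00898435 0.3       ] shift cm [12.6  -0.13 -0.04]
[0.53515573 0.00898435 0.272     ] shift cm [ 2.8 -0.   0. ]
[0.53515573 0.00898435 0.251     ] shift cm [ 2.1 -0.   0. ]
```

Down to 0.28, then look before pressing.

Call:
carry_out:
  targets:
    - [1,3,-0.1,0,0]
    - [1,4,0,0,0]
    - [1,4,0,0,0]
    - [1,2.5,0,0,0]
    - [1,1.0,0,0,0]
    - [1,0,0,0,0]
    - [1,0,0,0,0]

```text
time: 16.85
tool_pos: [0.5362, 0.0091, 0.283]
ee_rot: [-0.031, 1.569, -0.063]
wrist_force: [0.2, 0.0, 0.8]
width: 0.0006
```

```bash
python3 - <<'E'
from h import *
plan([(*st(-.091,0),.251)])
t=snap('top','t5.png')['image'][:,:,::-1];s=snap('scene','s5.png')['image'][:,:,::-1]
cv2.imwrite('pics/v5.png',np.hstack([cv2.resize(t[110:310,230:380],(300,400)),cv2.resize(s[120:240,260:410],(500,400),interpolation=cv2.INTER_CUBIC)]))
E
```

```text
tcp [0.5361942  0.00913295 0.28297317] st [-0.08996737  0.00018485] q [-0.09  0.05  1.26  0.    1.83 -1.63] ty ang 88.16466307324103 F [0.2 0.  0.8] w 0.0006189656835393499 t 16.85
[0.53515573 0.00898435 0.251     ] shift cm [ 3.2  -0.02 -0.11]
```

View pics/v5.png

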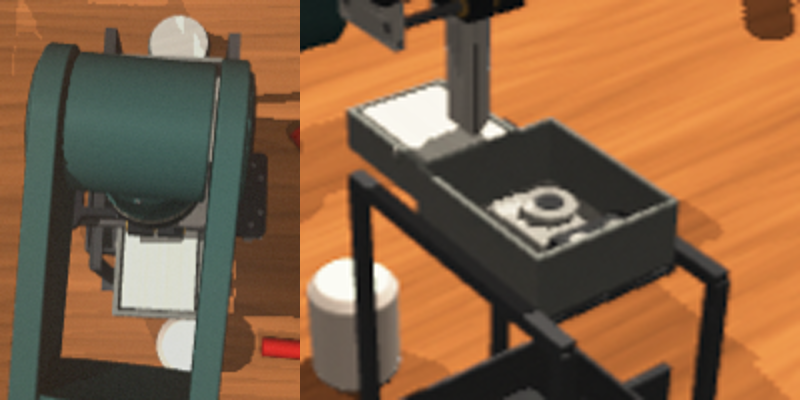

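Call:
carry_out:
  targets:
    - [1,0.5,0,-0.1,0]
    - [1,0.5,0,0,0]
    - [1,0.3,0,0,0]
    - [1,0.3,0,0,0]
    - [1,0.3,0,0,0]
    - [1,0.3,0,0,0]
    - [1,0.3,0,0,0]
    - [1,0.3,0,0,0]
    - [1,0.3,0,0,0]
    - [1,0.2,0,0,0]
    - [1,0,0,0,0]
    - [1,0,0,0,0]

```text
time: 18.15
tool_pos: [0.5356, 0.0083, 0.2505]
ee_rot: [-0.075, 1.566, -0.108]
wrist_force: [0.8, -0.1, 5.7]
width: 0.0002
```

```bash
python3 - <<'E'
from h import *
plan([(*st(-.091,0),.35),(*st(-.19,0),.35)])
t=snap('top','t6.png')['image'][:,:,::-1];s=snap('scene','s6.png')['image'][:,:,::-1]
cv2.imwrite('pics/v6.png',np.hstack([cv2.resize(t[110:310,230:380],(300,400)),cv2.resize(s[120:240,260:410],(500,400),interpolation=cv2.INTER_CUBIC)]))
E
```

```text
tcp [0.53564549 0.00826899 0.25050802] st [-0.09048551 -0.00069779] q [-0.09  0.05  1.33 -0.    1.76 -1.63] ty ang 88.09428648889082 F [ 0.8 -0.1  5.7] w 0.000235778850644439 t 18.15
[0.53515573 0.00898435 0.35      ] shift cm [-9.95  0.07  0.  ]
[0.43621636 0.01244864 0.35      ] shift cm [-0.05  0.02 -9.9 ]
```

View pics/v6.png

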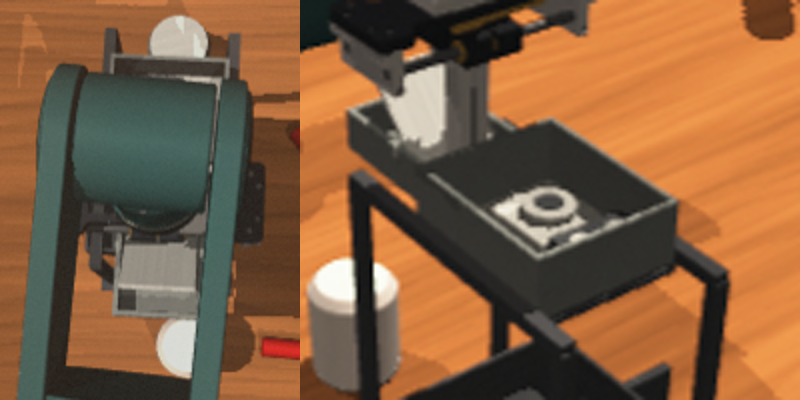

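Call:
carry_out:
  targets:
    - [1,-2,0,0,0]
    - [1,-3.5,0,0,0]
    - [1,-3.5,0,0,0]
    - [1,-2,0,0,0]
    - [1,0,0,0,0]
    - [1,0,0,-2,0]
    - [1,0,0,-3,0]
    - [1,0,0,-3,0]
    - [1,0,0,-1.6,0]
    - [1,0,0,0,0]
    - [1,2,0,0,0]
    - [1,2.5,0,0,0]
    - [1,1.8,0,0,0]
    - [1,0,0,0,0]
    - [1,0,0,0,0]

```text
time: 19.75
tool_pos: [0.4387, 0.0117, 0.2945]
ee_rot: [3.103, 1.569, 3.07]
wrist_force: [0.1, 0.7, 0.3]
width: 0.0006
```

```bash
python3 - <<'E'
from h import *
plan([(*st(-.172,0),.298)])
s=snap('scene','s7.png')['image'][:,:,::-1]
cv2.imwrite('pics/v7.png',cv2.resize(s[120:240,260:410],(750,600),interpolation=cv2.INTER_CUBIC))
E
```

```text
tcp [0.43870999 0.01165667 0.29453918] st [-0.18748019 -0.00070423] q [-0.1  -0.16  1.44 -0.    1.87 -1.64] ty ang 88.10413755191067 F [0.1 0.7 0.3] w 0.0005980963284919125 t 19.75
[0.45420534 0.01181877 0.298     ] shift cm [-0.35  0.07  1.55]
```

View pics/v7.png

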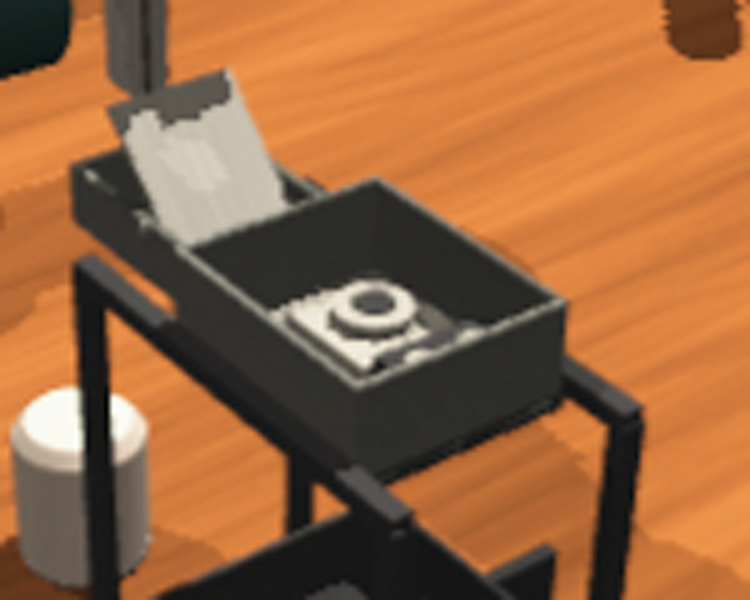

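Call:
carry_out:
  targets:
    - [1,0,0,0.6,0]
    - [1,0,0,0.6,0]
    - [1,-0.1,0,0.5,0]
    - [1,-0.2,0,0.24,0]
    - [1,-0.2,0,0.24,0]
    - [1,-0.18,0,0.25,0]
    - [1,-0.18,0,0.25,0]
    - [1,-0.15,0,0.26,0]
    - [1,-0.15,0,0.26,0]
    - [1,-0.12,0,0.28,0]
    - [1,-0.12,0,0.28,0]
    - [1,-0.1,0,0.29,0]
    - [1,-0.1,0,0.29,0]
    - [1,0,0,0,0]
    - [1,0,0,0,0]

```text
time: 21.3
tool_pos: [0.4825, 0.0102, 0.3109]
ee_rot: [0.01, 1.57, -0.023]
wrist_force: [-0.6, -0.4, -0.3]
width: 0.0002
```

```bash
python3 - <<'E'
from h import *
plan([])
t=snap('top','t8.png')['image'][:,:,::-1]
s=snap('scene','s8.png')['image'][:,:,::-1]
cv2.imwrite('pics/v8.png',np.hstack([cv2.resize(t[110:310,230:380],(300,400)),cv2.resize(s[120:320,255:415],(480,600),interpolation=cv2.INTER_CUBIC)[:400]]) if 0 else cv2.resize(s[120:320,240:420],(540,600),interpolation=cv2.INTER_CUBIC))
E
```

```text
tcp [0.48248482 0.0102488  0.31091118] st [-0.1436829  -0.00057943] q [-0.1  -0.06  1.31  0.    1.89 -1.63] ty ang 88.11312031878973 F [-0.6 -0.4 -0.3] w 0.00020230132554481626 t 21.3
```

View pics/v8.png

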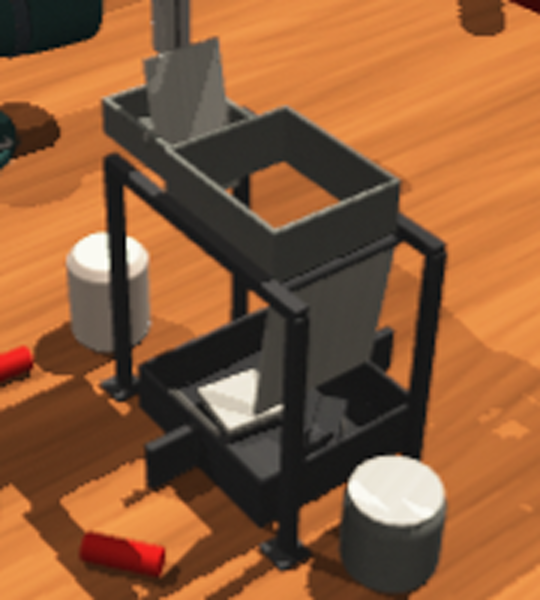

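The floor hangs open and the hopper is empty. The flange and block are visible in the tray. I'll back off now. My picture allowance is used up, so the final check will be in numbers.

Call:
carry_out:
  targets:
    - [1,-0.5,0,-1,0]
    - [1,-1,0,-3,0]
    - [1,-3,0,-4,0]
    - [1,-3,0,-4,0]
    - [1,-2,0,-4,0]
    - [1,0,0,-3,0]
    - [1,0,0,0,0]
    - [1,0,0,0,0]
    - [1,0,0,0,0]
    - [1,0,0,0,0]
    - [1,0,0,0,0]

```text
time: 22.5
tool_pos: [0.2926, 0.0165, 0.4056]
ee_rot: [3.063, 1.568, 3.03]
wrist_force: [1.1, 0.6, -0.4]
width: 0.0005
```

```bash
python3 - <<'E'
from h import *
plan([])
t=snap('top','t9.png');s=snap('scene','s9.png')
s2=robot.snapshot('scene')['image']; t2=robot.snapshot('top')['image']
print('motion between frames',np.abs(s2.astype(int)-s['image']).max(),np.abs(t2.astype(int)-t['image']).max())
# bystanders: compare with t0/s0 around each
import cv2
s0=cv2.imread('pics/s0.png');t0=cv2.imread('pics/t0.png');sn=cv2.imread('pics/s9.png');tn=cv2.imread('pics/t9.png')
def shift(a,b,x,y,w,h,n):
    tm=a[y:y+h,x:x+w]; r=cv2.matchTemplate(b[y-8:y+h+8,x-8:x+w+8],tm,cv2.TM_CCOEFF_NORMED); m=cv2.minMaxLoc(r); print(n,m[3][0]-8,m[3][1]-8,round(m[1],2))
shift(t0,tn,400,218,58,54,'pulley');shift(t0,tn,305,265,38,38,'filter');shift(s0,sn,350,268,42,52,'tin');shift(s0,sn,262,195,30,45,'filter s');shift(s0,sn,182,262,54,46,'pulley s')
c=load('t9.png');tray=np.array([-.015,.008])
# ascii of the tray floor rectified (z=.03) in the top view
g=[[proj(c,[*st(x,y),.02])[0] for y in np.arange(.09,-.091,-.006)] for x in np.arange(.09,-.121,-.01)]
im=cv2.cvtColor(tn,cv2.COLOR_BGR2GRAY)
for r in g: print(' '.join('%3d'%im[int(round(v)),int(round(u))] for u,v in r))
E
```

```text
tcp [0.292586   0.01648829 0.40556176] st [-0.33368376 -0.00098886] q [-0.14 -0.42  1.4  -0.    2.16 -1.68] ty ang 88.11424829415989 F [ 1.1  0.6 -0.4] w 0.000491324675231254 t 22.5
motion between frames 95 124
pulley 0 0 0.98
filter 0 0 0.97
tin 0 0 0.92
filter s 0 0 0.98
pulley s 0 0 0.98
 65 126  45  67  84  83  81  83  82  88  85  72  73  67  67  72  71  53  56  68  63  68  64  84  86  80 129  48  44  72 122
 64 127  45  72  86  85  86  87  84  85  84  89  87  76  67  68  53  53  53  54  54  70  86  82  85  85 126  42  48  63  68
 71 127  44  39  32  34  38  32  49  50  59  56  62  27  31  30  33  39  42  37  45  57  59  35  33  46 128  44  43  67  66
 67 125  44  42  67  65  63  63  69  64  66  33  39  35  34  37  43  42  46  44  42  48  46  48  38  49 127  40  50  59  66
 64 125  42  42  68  66  64  65  69  69  66  65  68  73  65  33  46  46  45  78  76  76  76  74  62  34 125  43  48  62  64
 66 131  42  43  64  61  63  62  63  67  63  68  75  33  33  40  44  59  76  75  67  74  72  70  69  36 122  42  44  65  65
 71 127  43  44  65  62  68  67  67  70  69  45  42  40  35  65 
[... 1219 characters left out ...]
 107 111 108 107 108 110 109 108 130 109 109 107  79  93  59  45  72  71  68  66
 66  79  36  40  87 106  53  50  51  58 105 108 107 109 111 108 110 108 108 113 108 111 123  88  94  85  50  74  72  61  64
 68  76  38  37  78 104  58  66  66  62  65  63  62  60  69  68  63  61  63  65  61  79 132 113  69  37  56  73  71  61  64
 65  63  64  65  83 127 148 149 188 188 190 170 159 157 157 148 209 189 191 168 171 104  69  66  64  69  41  45  45  63  62
 68  55 108  99 105 125  63  62  49 110 105 104 107 106 126 125 132 131 100 102  83  82 131  84  71  54  62  62  57 106  57
 59  69  35  51 116 130  52  51  52  61 109 108 110 112 111 129 127 131 134 133 111 112 129  85  82  50  41  78  71 107  64
```

Call:
carry_out:
  targets:
    - [1,0,0,0,0]
    - [1,0,0,0,0]
    - [1,0,0,0,0]
    - [1,0,0,0,0]
    - [1,0,0,0,0]
    - [1,0,0,0,0]
    - [1,0,0,0,0]
    - [1,0,0,0,0]
    - [1,0,0,0,0]
    - [1,0,0,0,0]

```text
time: 23.7
tool_pos: [0.292, 0.0165, 0.4064]
ee_rot: [-1.868, 1.571, -1.901]
wrist_force: [-1.2, 0.3, -0.7]
width: 0.0005
```

```bash
python3 - <<'E'
from h import *
def blobs(a,b,th,n):
    d=cv2.absdiff(a,b).max(2); m=cv2.morphologyEx((d>th).astype(np.uint8),cv2.MORPH_OPEN,np.ones((2,2)))
    k,_,st_,_=cv2.connectedComponentsWithStats(m); print(n,[tuple(int(q) for q in x) for x in sorted(st_[1:].tolist(),key=lambda x:-x[4]) if x[4]>6][:14])
for v in('top','scene'):
    a=robot.snapshot(v)['image'];b=robot.snapshot(v)['image'];blobs(a,b,25,v+' motion')
snap('scene','sA.png');snap('top','tA.png')
sn=cv2.imread('pics/sA.png');tn=cv2.imread('pics/tA.png')
blobs(cv2.imread('pics/s0.png'),sn,40,'scene vs start');blobs(cv2.imread('pics/t0.png'),tn,40,'top vs start')
# part-like: bright low-saturation pixels within tray area in scene view
c=load('sA.png'); t=np.array([-.015,.008])
poly=proj(c,[[*st(t[0]+x,t[1]+y),z] for x,y,z in [(-.09,.085,.05),(.09,.085,.05),(.09,-.085,.05),(-.09,-.085,.05)]]).astype(int); print('tray rim expected scene px',poly.tolist())
g=cv2.cvtColor(sn,cv2.COLOR_BGR2GRAY)
x0,y0=poly.min(0);x1,y1=poly.max(0)
for y in range(y0-2,y1+14,2): print(y,' '.join('%3d'%q for q in g[y,x0-2:x1+4:3]))
E
```

```text
top motion []
scene motion []
scene vs start [(0, 0, 236, 117, 8840), (107, 155, 143, 79, 4734), (261, 223, 76, 91, 3536), (0, 209, 121, 78, 2876), (101, 231, 113, 59, 2864), (339, 202, 44, 89, 2408), (374, 175, 56, 57, 1966), (220, 117, 56, 58, 1078), (0, 120, 54, 41, 952), (279, 133, 44, 36, 872), (316, 175, 41, 22, 470), (248, 54, 20, 35, 406), (0, 210, 49, 29, 320), (228, 0, 32, 24, 307)]
top vs start [(203, 347, 237, 53, 7290), (141, 192, 116, 86, 6193), (391, 302, 120, 77, 4830), (469, 366, 171, 34, 2727), (291, 212, 40, 54, 1859), (295, 149, 48, 58, 1631), (356, 174, 33, 48, 1236), (256, 165, 25, 72, 332), (283, 210, 7, 29, 182), (331, 212, 10, 30, 170), (311, 153, 8, 8, 51), (296, 152, 8, 8, 50), (347, 222, 3, 19, 40), (287, 179, 3, 16, 34)]
tray rim expected scene px [[333, 219], [377, 254], [323, 282], [282, 242]]
217  23  74  97 130 142 135 141 142 138 144 141 146 126  25  58  46  26  80  83  58  62  65  64  65  65  66  65  64  66  65 111 113 116  92
219  23  71  96 126 139 142 141 140 145 143 147 148 125  23  66 137  25  34  84  84  67  64  64  65  64  66  65  64  66  65 
[... 4635 characters left out ...]

287 148  71 131 160 168 167 161  87  71  71  69  66  60  23  24  25  24  22  25  23  23  86 123 128 121  63 197 237 245 235 232 232 243 231
289 156 146 164 171 167 167 164 162  71  69  66  60  65  54  24  24  22  23  24  23  88 129 127 120 117  40  56 231 230 239 232 230 234 245
291 155 170 169 166 165 163 162 157 144  64  61  65  68  65  32  23  21  22  24  23 114 126 120 118 125  36  45 111 229 231 232 229 230 239
293 171 167 166 163 162 161 156 156 146  85  66  65  65  65  60  24  23  34  25  22 108 120 120 124 144  36  44  48 109 203 231 229 230 217
295 166 166 163 162 160 156 155 143 141 150  65  63  64  65  65  54  35 103  24  24 110 119 125 149  75  36  40  48  51  55  85 111  89  57
```

```bash
python3 - <<'E'
from h import *
def grey(f):
    h=cv2.cvtColor(cv2.imread(f),cv2.COLOR_BGR2HSV); return ((h[...,1]<60)&(h[...,2]>60)).astype(np.uint8)
for v in 's','t':
    a=grey(f'pics/{v}0.png');b=grey(f'pics/{v}A.png')
    m=cv2.morphologyEx(((b==1)&(cv2.dilate(a,np.ones((3,3)))==0)).astype(np.uint8),cv2.MORPH_OPEN,np.ones((2,2)))
    print(v,[tuple(x) for x in cv2.connectedComponentsWithStats(m)[2][1:].tolist() if x[4]>5])
c=load('tA.png');print('tray outline top px',proj(c,[[*st(-.015+x,.008+y),.05] for x,y in [(.09,.085),(.09,-.085),(-.09,-.085),(-.09,.085)]]).round().tolist())
im=cv2.imread('pics/tA.png'); print('patch',im[174:222:8,356:389:6].tolist()[::2])
E
```

```text
s [(85, 0, 11, 27, 84), (100, 0, 11, 26, 91), (115, 0, 10, 26, 80), (228, 0, 34, 24, 577), (70, 3, 10, 24, 81), (0, 9, 12, 20, 88), (20, 9, 10, 19, 73), (55, 8, 9, 20, 72), (38, 11, 9, 17, 68), (271, 23, 19, 15, 112), (213, 30, 18, 18, 169), (245, 41, 16, 38, 399), (202, 64, 22, 40, 652), (224, 73, 3, 2, 6), (0, 109, 13, 11, 86), (243, 114, 6, 7, 27), (180, 119, 10, 14, 79), (0, 122, 42, 26, 389), (290, 135, 25, 15, 223), (0, 154, 3, 2, 6), (42, 169, 4, 5, 13), (351, 207, 4, 3, 8), (340, 206, 31, 62, 997), (298, 225, 38, 41, 682), (18, 227, 7, 6, 30), (291, 263, 13, 8, 35), (317, 265, 17, 15, 165)]
t [(294, 148, 2, 3, 6), (257, 198, 20, 4, 54), (349, 202, 14, 4, 50), (335, 213, 6, 26, 117), (287, 226, 2, 3, 6), (283, 235, 5, 2, 10), (264, 356, 15, 4, 42), (234, 359, 4, 3, 11), (228, 359, 22, 14, 111), (252, 365, 3, 3, 8), (315, 364, 16, 36, 268), (228, 367, 4, 3, 10), (229, 370, 7, 6, 30), (240, 374, 3, 4, 12), (230, 377, 3, 3, 8)]
tray outline top px [[280.0, 163.0], [347.0, 166.0], [344.0, 238.0], [275.0, 234.0]]
patch [[[36, 59, 92], [35, 54, 91], [31, 56, 92], [25, 41, 65], [28, 39, 186], [51, 96, 162]], [[63, 111, 182], [57, 108, 175], [60, 106, 173], [59, 105, 174], [58, 104, 171], [15, 27, 91]], [[32, 35, 44], [36, 57, 90], [34, 58, 94], [61, 110, 180], [59, 107, 178], [56, 101, 166]]]
```

```bash
python3 - <<'E'
from h import *
c=load('tA.png')
a=inst(atz(c,(257,199.5),.048));b=inst(atz(c,(362.5,203.5),.048));print(a,b,(a+b)/2)
robot.close_job()
E
```

```text
[-0.02008699  0.14381684] [-0.01800113 -0.11876804] [-0.01904406  0.0125244 ]
the job is handed in; nothing more can be done
```

The tray is under the hopper, the floor is open and the parts have dropped. The job is handed in at about 24 s of the 69 s allowed. One thing I could not confirm by sight is that the gudgeon pin is in the tray.

**What I did:** I pinched the tray's outer lug, squared the tray to the hopper's side lane and slid it in. I then pressed the paddle's hopper-side edge with closed fingers until it tipped up, and swung the raised edge over along its arc. The floor fell, and I backed the arm clear.

**What the last checks showed:**
- **Tray:** its lug ends put its middle at about x -19 mm, y +12.5 mm from the hopper's middle, inside the limits.
- **Floor and parts:** the last picture showed the floor hanging open, the hopper empty, and the flange and block in the tray.
- **Pin:** it was not visible, most likely hidden behind the hanging floor. An image search found no new grey object on the bench or anywhere else outside the tray, so it should be in the tray.
- **Motion:** the first pair of final frames differed (I did not trace where). After another second, consecutive frames matched with no motion above the threshold.
- **Pulley, filter and tin:** all three matched their starting images with zero pixel shift.

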